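# Set the throwing mirror and start its clamp bolt

### The job

Set the potter's mirror square with its blue foot bar and tipped back 15 degrees from upright (its top away from the reflecting face). Then start the stand's T-handled bolt by hand: turn it backward (anticlockwise from above) until you feel it drop into the thread, then forward one full turn, and finish with the bolt's orange hub gripped between the fingers, still holding it as the program ends. Leave the mirror as set and do not disturb the pots and tools around.

Things in the scene. Friction and masses are not known exactly. Their poses are not given: they have to be found in the camera images.
- stand: Fixed mirror stand: blue foot bar 310 (its y) x 100 x 12 mm. Origin: centre of its underside, on the bench; z up, x to the side that the mirror faces when square (away from the robot, towards the potter's wheel). The mirror's vertical swivel axis passes through (0, 95 mm), the bolt's vertical axis through (0, -95 mm). A yellow mark lies on the +x half, midway between them.
- swivel (a joint): Swivel of the mirror about the vertical, rad, positive anticlockwise from above; 0 = square with the foot bar (panel parallel to the bar's long side, face to the stand's +x). Range -1 to 1; stiff (0.12 N m), stays where it is left.
- tilt (a joint): Tilt of the mirror, rad: 0 upright, positive tipped back (top towards the robot). Range -0.8 to 0.7, starts tipped forward; stiff (0.22 N m), stays as left. The level tilt axis crosses the swivel axis 70 mm above the bench, along the panel's width. White frame 126 mm wide, 10 mm thick, top edge 108 mm from the tilt axis, grey-blue face; bracket arms 72 mm either side of the swivel axis.
- mirror_knob (a point): Centre of the red barrel knob, the handle of both joints: a cylinder 24 mm across, 32 mm long, lying along the panel's width on an 8 mm stalk at the middle of its top edge, 145 mm from the tilt axis and 37 mm beyond the edge. Pinched on its flat ends, it is led along an arc to tilt the mirror (it rolls between the fingers) and turned with the hand to swivel it.
- bolt (a joint): Turn of the bolt, rad, grows forward (clockwise from above); 0 where its thread end slips off the start of the boss's thread. Starts crossed, at 0.8 to 2.4: forward it jams at about 2.8 (do not force it), so it must go back past 0 to drop. After the drop it can still run back to about -2.5. Turns lightly (0.06 N m).
- bolt_depth (a joint): Depth of the bolt along its axis, m, grows downward. Coarse right-hand thread, 8 mm a turn: 1 to 3 mm at the start, rises to 0 as the bolt is turned back, then falls under its own weight (0.2 kg) to about 8 mm (the drop) unless something holds it up; turned forward from there it sinks 8 mm a turn, to about 16 mm.
- bolt_hub (a point): Middle of the bolt's orange hub, on its axis: upright cylinder 24 mm across, 18 mm up and down from here, 99 mm above the bench at depth 0. A level steel cross bar, 12 mm thick, 110 mm long, with 17 mm black end balls, runs through it 4 mm below this point; a fingertip can push it round. Below: 20 mm brass shank, then a steel boss 44 mm across, its top 55 mm above the bench.
- bar_end (a point): Centre of the ball on one end of the cross bar, 55 mm from the bolt's axis: shows the bar's direction and turns with the bolt.
- cup: Bystander, to be left alone: brown stoneware cup, 72 mm across, 75 mm high. Origin: centre of its underside.
- bowl: Bystander, to be left alone: green glazed bowl, 120 mm across, 55 mm high. Origin: centre of its underside.
- vase: Bystander, to be left alone: brown vase, 110 mm across, 130 mm high. Origin: centre of its underside.
- glaze_jar: Bystander, to be left alone: white jar with a blue cap, 68 mm across, 85 mm high. Origin: centre of its underside.
- rib: Bystander, to be left alone: flat wooden throwing rib, 100 x 50 x 8 mm, lying near the stand. Origin: centre of its underside.
- trimmer: Bystander, to be left alone: wooden-handled brush, 170 mm long and about 20 mm high, lying along its x near the stand. Origin: centre of its underside.

How it is judged:
By the outcome, as a careful person would: the job done as asked, in the order asked, and still so for the second after the job is handed in, while the arm keeps its last pose, push and grip.
It also fails if it takes over 72 s, if anything falls off the work surface, if the arm or the gripper's body presses on something with over 40 N, if the wrist force passes 120 N, or if a joint passes its speed limit or range.

### The arm

A 7-joint arm with a two-finger parallel gripper is mounted at the origin on the work surface. World frame = base frame: x ahead of the robot, y to its left, z up, the work surface at z = 0. Lengths are in m, angles in rad, forces in N, time in s.
With the tool pointing down it reaches from about 0.4 to 0.875 m from the base axis. Payload 19.3 kg.
Tool frame: the origin (TCP) lies at the very end of the fingers, on their centre line; the grasp point (between the pads) lies 19 mm behind it; z points along the fingers, y is the line along which they close (so a half turn about z gives the same grasp; the last joint's range is limited). The gripper opens to 85 mm and grips with 20 to 120 N. Pads are 22 mm wide; open, the fingers measure 114 mm over their backs; the gripper's body (76 mm by 85 mm) begins 54 mm behind the grasp point. The pads swing forward as they close: fully open they stand 13 mm farther back than shut.
Start: joints at [1.128, 0.521, -0.036, 1.599, 0.021, 1.021, -0.113], TCP at [0.228, -0.582, 0.231] pointing down, gripper open.
Joint ranges: [-2.91, 2.91], [-0.3, 2.13], [-1.5, 1.42], [0.17, 2.43], [-1.26, 4.41], [0.16, 1.93], [-2.52, 2.52]. Speed limits (rad/s): [1.89, 1.89, 2.39, 2.39, 3.01, 3.01, 3.01].

### API

Orientations are given as [roll, pitch, yaw] about the fixed x, y, z axes, in that order (R = Rz(yaw) Ry(pitch) Rx(roll)).
In Python, from workcell import bot gives the robot as it stands.
- The arm moves only by the tool carry_out, never from a script. Its argument "rows" is a list that holds one entry, the list of rows, each a list of 4 numbers: the shift along the tool's x, y, z in m, then the turn about the tool's z in degrees. In form: [[[x, y, z, twist], ...]]. A call has 1 to 12 rows; each row is the pose to reach, as a shift and turn from the pose commanded when the call began, along the tool's axes at that moment; what a row does not reach only later rows make up. A row lasts 1/12 s, in which the tool goes at most 41.7 mm and 7.16 degrees, less where a joint would pass 70% of its speed; a pose out of reach is approached as far as the arm can. A call with a gripper value outside its range is refused whole. "grip" is the finger opening in m, from 0 to 0.0854, set as the call begins (left out, the last holds). The fingers move at their own pace and stop on an object; "grip_force" is the grip in N (left out, the last holds). Time passes only in rows, so rows that repeat a pose let the fingers close. It gives the time, the measured TCP pose, the force, the opening and the grip force at its end, in the units of the state.
- bot.observe(): the state, without advancing time (a new reading comes with each control period).
- bot.grab_frame(name): name is "scene" or "top"; returns a dict with "pixels" (400x640x3 uint8, red, green, blue), "K" (3x3 intrinsics, pixels), "pose" (4x4, takes a point from camera to world coordinates). Camera axes: x right, y down, z forward; pixel columns grow to the right and rows downward; lengths in m; the calibration is good to about 2 mm. A picture is of the moment at which its call begins. There is no depth.
- bot.job_done(): hands the job in; it is judged then, once.
Trained networks look in a picture, given as the dict that the camera call returned (one of the last four; its "shot" number tells which), for a name from the list of things; names that differ only in an ending like _2 or _b are one class to them, and where a whole thing is asked for, a point or a joint stands for the part that bears it (a point fixed in the world has none). Each returns a list of dicts, best first, with "conf" (0 to 1); they miss things now and then, are a little off and sometimes report something else, mostly with a low value. They report only what shows in the picture. A call takes as long as a camera call.
- bot.look_for(picture, label): "position" ([column, row] in pixels, amid what is visible of it).
- bot.regions_of(picture, label): "region" (400x640 bool, what is visible of it) and "position" ([column, row] in pixels, amid what is visible of it).
- bot.spot_point(picture, label): "position" ([column, row] in pixels: a listed point, or the origin of a listed thing).
The state is a dict: "clock": time; "qpos": joint angles; "qd": joint speeds; "joint_efforts": joint torques, N m; "position": TCP position; "tool_rot": TCP orientation; "force": force on the tool from outside, world axes, zero at the start; "moment": the same for the moment, N m; "grip_width": finger opening in m; "finger_force": force on a finger pad.
Only numpy, scipy, OpenCV 4.12 (cv2) and the standard library are available. Lean on these libraries where they do the work, as an engineer would, in place of code of your own. Each camera call takes 0.05 s, during which the arm holds its last target. There are 200 camera calls.

## Working session

There is one attempt and no reset: what is moved stays moved. The work goes in short steps, Python scripts to look and compute and a tool call to move; the robot and the scene stay as the last step left them, time stands still between calls to the robot, and variables do not carry over. Pictures are saved under pics/ and viewed, at most 12 in all, crops included, and the job is handed in when it is done.

Besides the shell and the picture viewer there is one more tool, called after ">>>" by a JSON object that holds its "name" and its "arguments", one argument or row to a line. carry_out: Moves the arm, as the interface text tells. Its arguments: {"type":"object","properties":{"rows":{"type":"array","items":{"type":"array","items":{"type":"array","items":{"type":"number"}}}},"grip":{"type":"number"},"grip_force":{"type":"number"}},"required":["rows"]}

```bash
mkdir -p pics; ls
cat > h.py <<'E'
import numpy as np, cv2
from workcell import bot
def save(p,name): cv2.imwrite('pics/'+name,cv2.cvtColor(p['pixels'],cv2.COLOR_RGB2BGR))
def ray(p,uv):
    K=np.array(p['K']);T=np.array(p['pose'])
    d=T[:3,:3]@np.linalg.solve(K,[uv[0],uv[1],1.]);return T[:3,3],d/np.linalg.norm(d)
def atz(p,uv,z):
    o,d=ray(p,uv);return o+d*(z-o[2])/d[2]
def tri(ps,uvs):
    A=np.zeros((3,3));b=np.zeros(3)
    for p,uv in zip(ps,uvs):
        o,d=ray(p,uv);M=np.eye(3)-np.outer(d,d);A+=M;b+=M@o
    x=np.linalg.solve(A,b)
    r=[np.linalg.norm((np.eye(3)-np.outer(d,d))@(x-o)) for o,d in [ray(p,uv) for p,uv in zip(ps,uvs)]]
    return x,max(r)
def proj(p,X):
    K=np.array(p['K']);T=np.array(p['pose'])
    c=T[:3,:3].T@(np.array(X)-T[:3,3]);q=K@c;return q[:2]/q[2]
E
python3 - <<'E'
from h import *
np.set_printoptions(precision=4,suppress=True)
s=bot.observe();print(s)
P={n:bot.grab_frame(n) for n in('scene','top')}
for n,p in P.items():
    save(p,n+'0.png');print(n,np.array(p['pose'])[:3,3])
    for l in 'stand mirror_knob bolt_hub bar_end cup bowl vase glaze_jar rib trimmer'.split():
        print(n,l,[(np.round(d['position'],1),round(d['conf'],2)) for d in bot.spot_point(p,l)[:3]])
for l in('mirror_knob','bolt_hub','bar_end'):
    r=[bot.spot_point(P[n],l) for n in P]
    if all(r): print(l,tri(list(P.values()),[q[0]['position'] for q in r]))
E
```

```text
pics
{'clock': 0.0, 'qpos': array([ 1.1278,  0.522 , -0.0363,  1.6   ,  0.0212,  1.0211, -0.1128]), 'qd': array([ 0.0012, -0.0009, -0.0004,  0.0004,  0.0006,  0.0009, -0.    ]), 'joint_efforts': array([ -0.0021, -92.7113,   1.9781, -36.9939,   0.0174,   0.008 ,
         0.    ]), 'position': array([ 0.2275, -0.5818,  0.2307]), 'tool_rot': array([-3.1405,  0.0001,  0.3728]), 'force': array([ 0.0943, -0.0995, -1.4185]), 'moment': array([0.0354, 0.0387, 0.0213]), 'finger_force': 0.0, 'grip_width': 0.08566129031349223}
scene [0.9883 0.4565 1.0653]
scene stand [(array([333.9, 224.1]), 0.68)]
scene mirror_knob [(array([365.3, 228.2]), 0.81)]
scene bolt_hub [(array([309.2, 193.2]), 0.64)]
scene bar_end [(array([304.8, 174.3]), 0.72), (array([356.1, 199.3]), 0.27)]
scene cup [(array([421.4, 355.8]), 0.66), (array([365.5, 230.7]), 0.48)]
scene bowl [(array([248.4, 151.2]), 0.74)]
scene vase [(array([278.8, 126.8]), 0.91)]
scene glaze_jar [(array([457.8, 334.4]), 0.82), (array([336.4, 219.6]), 0.64)]
scene rib [(array([355.3, 196.3]), 0.94)]
scene trimmer [(array([288.9, 235.8]), 0.72), (array([419.6, 355.7]), 0.36)]
top [0.4861 0.0011 1.3185]
top stand [(array([327.4, 206.5]), 0.72)]
top mirror_knob [(array([266.5, 187.9]), 0.87)]
top bolt_hub [(array([338.7, 242.4]), 0.53), (array([358.6, 193.7]), 0.48)]
top bar_end [(array([375.9, 202. ]), 0.56)]
top cup [(array([184.3, 182.8]), 0.74)]
top bowl [(array([459.8, 186.3]), 0.67)]
top vase [(array([476.3, 233.6]), 0.93)]
top glaze_jar [(array([174.8, 221. ]), 0.66)]
top rib [(array([338.9, 239.4]), 0.71)]
top trimmer [(array([341.5, 164.5]), 0.93)]
mirror_knob (array([0.5924, 0.128 , 0.2179]), np.float64(0.0024216309783244624))
bolt_hub (array([ 0.5044, -0.1013,  0.04  ]), np.float64(0.07475435843488318))
bar_end (array([ 0.5588, -0.1651,  0.1068]), np.float64(0.004758207619636728))
```

Run:
```python
from h import *
a=cv2.imread('pics/scene0.png')[100:300,200:460];b=cv2.imread('pics/top0.png')[110:290,220:480]
cv2.imwrite('pics/c0.png',np.vstack([cv2.resize(a,(390*1,300)),cv2.resize(b,(390,270))]))
cv2.imwrite('pics/c0.png',np.hstack([cv2.resize(a,(390,300),interpolation=3),cv2.resize(b,(390,270),interpolation=3).copy() if 0 else cv2.copyMakeBorder(cv2.resize(b,(390,270)),0,30,0,0,0)]))
```

```text
(no output)
```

View pics/c0.png

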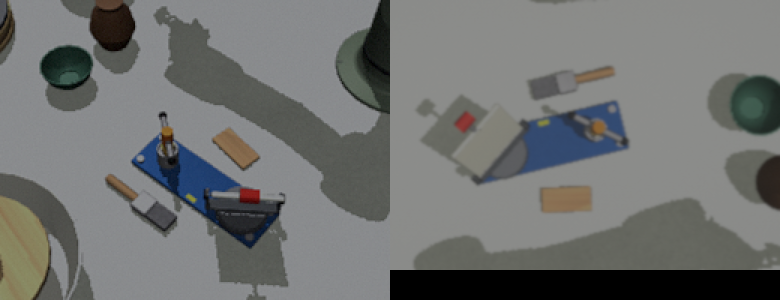

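View pics/top0.png

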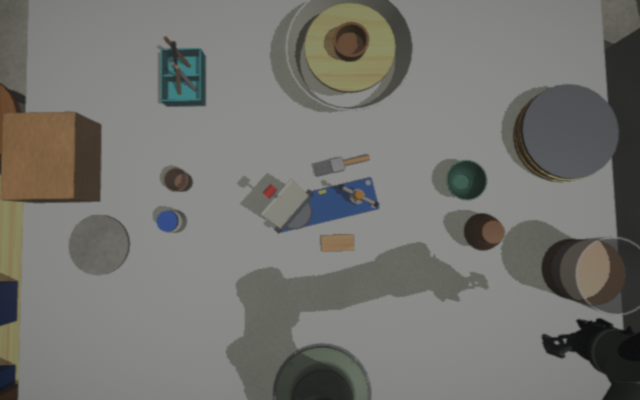

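```bash
cat >> h.py <<'E'
def mask(p,lo,hi,box=None):
    m=cv2.inRange(cv2.cvtColor(p['pixels'],cv2.COLOR_RGB2HSV),np.array(lo),np.array(hi))
    if box: k=np.zeros_like(m);k[box[1]:box[3],box[0]:box[2]]=1;m=m*k
    return m
def cen(m):
    n,l,s,c=cv2.connectedComponentsWithStats(m)
    if n<2: return None,0
    i=1+np.argmax(s[1:,4]);return c[i],s[i,4]
E
python3 - <<'E'
from h import *
np.set_printoptions(precision=4,suppress=True)
P={n:bot.grab_frame(n) for n in('scene','top')}
B={'scene':(260,140,420,290),'top':(225,140,400,260)}
C={}
for n,p in P.items():
    m=mask(p,(105,120,40),(125,255,255),B[n])
    ys,xs=np.nonzero(m);W=np.array([atz(p,(x,y),.012)[:2] for x,y in zip(xs,ys)],np.float32)
    r=cv2.minAreaRect(W*1000);print(n,'bar rect',r,cv2.boxPoints(r).tolist())
    C[n]=[cen(mask(p,(0,170,60),(6,255,255),B[n])),cen(mask(p,(10,170,110),(18,255,255),B[n])),cen(mask(p,(24,120,80),(34,255,255),B[n]))]
    print(C[n])
    y=C[n][2][0]
    if y is not None:print('yellow',atz(p,y,.013))
for i in(0,1,2):
    if C['scene'][i][1] and C['top'][i][1]: print(tri(list(P.values()),[C[n][i][0] for n in P]))
E
```

```text
scene bar rect ((560.4228515625, -21.245361328125), (99.45051574707031, 306.7699279785156), 12.339683532714844) [[479.06695556640625, 117.96942901611328], [544.6257934570312, -181.7134246826172], [641.7787475585938, -160.46014404296875], [576.2199096679688, 139.2227020263672]]
[(array([366.051 , 230.1122]), np.int32(98)), (array([311.5, 186.5]), np.int32(10)), (array([327.0769, 231.8462]), np.int32(13))]
yellow [ 0.5974 -0.0139  0.013 ]
top bar rect ((558.9232788085938, -29.523025512695312), (92.89576721191406, 284.5411071777344), 12.26527214050293) [[483.3118896484375, 99.6328353881836], [543.75927734375, -178.4134979248047], [634.53466796875, -158.67889404296875], [574.0872802734375, 119.36744689941406]]
[(None, 0), (None, 0), (array([321.7778, 191.4444]), np.int32(9))]
yellow [ 0.596  -0.0125  0.013 ]
(array([ 0.5967, -0.0132,  0.013 ]), np.float64(0.0009984620662093322))
```

Run:
```python
from h import *
np.set_printoptions(precision=4,suppress=True)
P={n:bot.grab_frame(n) for n in('scene','top')}
B={'scene':(260,140,420,290),'top':(225,140,400,260)}
R={}
for n,p in P.items():
    m=mask(p,(0,130,90),(8,255,255),B[n])|mask(p,(172,130,90),(180,255,255),B[n]); R[n]=cen(m)
    o=cen(mask(p,(8,110,100),(20,255,255),{'scene':(295,170,325,205),'top':(345,180,372,205)}[n])); print(n,R[n],o); R[n+'o']=o
print('knob',tri([P['scene'],P['top']],[R['scene'][0],R['top'][0]]))
print('hub',tri([P['scene'],P['top']],[R['sceneo'][0],R['topo'][0]]))
for n,p in P.items():
    print(n,proj(p,(.5807,-.114,.097)), proj(p,(.54,.0716,.07)))
    for z in(.185,.195,.205):print(z,atz(p,R[n][0],z))
    # balls: dark pixels near hub
    for d in bot.spot_point(p,'bar_end'):print('bar',d['position'],d['conf'],atz(p,d['position'],.094))
    save(p,n+'1.png')
a=P['scene']['pixels'][165:215,285:335];b=P['top']['pixels'][170:220,330:390]
cv2.imwrite('pics/c1.png',cv2.cvtColor(np.hstack([cv2.resize(a,(400,400),interpolation=2),cv2.resize(b,(400,400),interpolation=2)]),cv2.COLOR_RGB2BGR))
```

```text
scene (array([365.8605, 229.1047]), np.int32(86)) (array([310.8857, 187.0286]), np.int32(35))
top (array([269.4699, 190.7108]), np.int32(83)) (array([358.5294, 194.5686]), np.int32(51))
knob (array([0.5859, 0.1233, 0.2008]), np.float64(0.00128325862528737))
hub (array([ 0.5778, -0.1144,  0.1137]), np.float64(0.001661478540225592))
scene [310.8445 191.0759] [362.0709 231.6689]
0.185 [0.5794 0.1163 0.185 ]
0.195 [0.584  0.1201 0.195 ]
0.205 [0.5887 0.124  0.205 ]
bar [306.5, 179.4] 0.75 [ 0.5637 -0.1583  0.094 ]
top [358.2159 193.5768] [293.0983 209.8403]
0.185 [0.5864 0.126  0.185 ]
0.195 [0.5855 0.1249 0.195 ]
0.205 [0.5846 0.1238 0.205 ]
bar [375.1, 204.8] 0.56 [ 0.5482 -0.1609  0.094 ]
bar [461.2, 184.7] 0.52 [ 0.5998 -0.4055  0.094 ]
```

View pics/c1.png

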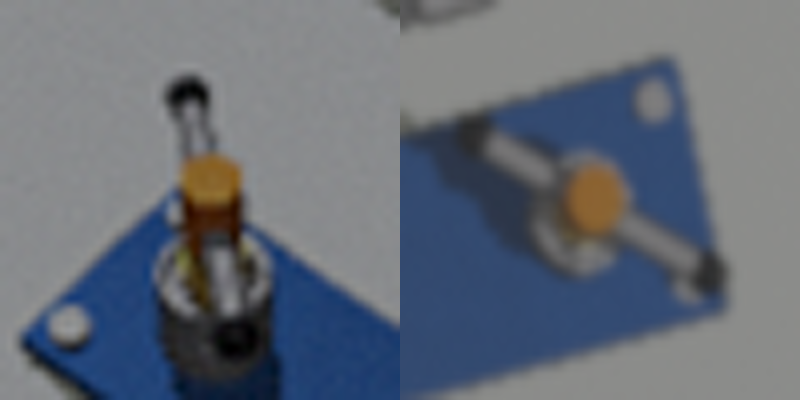

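>>> {"name": "carry_out", "arguments": {
  "rows": [
    [[0,0,-0.04,0],[0,0,-0.08,0],[0.02,-0.02,-0.1,-5],[0.05,-0.045,-0.1,-10],[0.08,-0.07,-0.1,-15],[0.12,-0.1,-0.1,-20],[0.594,-0.527,-0.1,-25],[0.594,-0.527,-0.1,-25],[0.594,-0.527,-0.1,-25],[0.594,-0.527,-0.1,-25],[0.594,-0.527,-0.1,-25],[0.594,-0.527,-0.1,-25]]
  ],
  "grip": 0.07
}}

```text
clock: 2.7
position: [0.4113, -0.2271, 0.3316]
tool_rot: [3.141, 0.0, 0.809]
force: [2.1, -0.6, 0.5]
grip_width: 0.07
finger_force: 0.0
```

>>> {"name": "carry_out", "arguments": {
  "rows": [
    [[0.374,-0.1155,0.0,-2],[0.374,-0.1155,0.0,-2],[0.374,-0.1155,0.0,-2],[0.374,-0.1155,0.0,-2],[0.374,-0.1155,0.0,-2],[0.374,-0.1155,0.0,-2],[0.374,-0.1155,0.0,-2],[0.374,-0.1155,0.0,-2],[0.374,-0.1155,0.0,-2],[0.374,-0.1155,0.04,-2],[0.374,-0.1155,0.04,-2],[0.374,-0.1155,0.04,-2]]
  ]
}}

```text
clock: 3.7
position: [0.5847, 0.1222, 0.2896]
tool_rot: [-3.139, 0.002, 0.846]
force: [-0.0, -0.9, 0.7]
grip_width: 0.0697
finger_force: 0.0
```

```bash
cat >> h.py <<'E'
def shift(X,yaw_deg=None,s=None):
    s=s or bot.observe();p=s['position'];w=s['tool_rot'][2];d=np.array(X)-p
    c,n=np.cos(w),np.sin(w)
    t=[c*d[0]+n*d[1], n*d[0]-c*d[1], -d[2]]
    tw=0 if yaw_deg is None else -((yaw_deg-np.degrees(w)+180)%360-180)
    return np.round(t,4),round(tw,2)
E
python3 - <<'E'
from h import *
s=bot.observe();print(s['position'],np.degrees(s['tool_rot']),s['qpos'],s['force'])
print(shift((.586,.1235,.183),48.4))
p=bot.grab_frame('scene');save(p,'s2.png')
a=p['pixels'][130:290,280:440];cv2.imwrite('pics/c2.png',cv2.cvtColor(cv2.resize(a,(560,560),interpolation=2),cv2.COLOR_RGB2BGR))
E
```

```text
[0.58473976 0.12216413 0.2895851 ] [-1.79871004e+02  1.39630496e-01  4.84634835e+01] [ 0.04595735  0.46175818 -0.50487233  1.58401069  0.23610595  1.16042962
 -1.23483254] [-0.00508491 -0.90007256  0.72269793]
(array([1.800e-03, 1.000e-04, 1.066e-01]), np.float64(0.06))
```

View pics/c2.png

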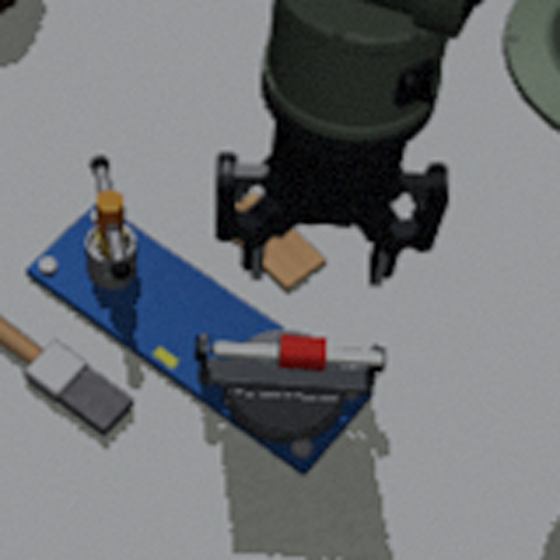

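>>> {"name": "carry_out", "arguments": {
  "rows": [
    [[0.002,0,0.03,0],[0.002,0,0.06,0],[0.002,0,0.085,0],[0.002,0,0.1,0],[0.002,0,0.1065,0],[0.002,0,0.1065,0],[0.002,0,0.1065,0]]
  ]
}}

```text
clock: 4.33
position: [0.5875, 0.1224, 0.1864]
tool_rot: [3.14, -0.001, 0.843]
force: [0.5, 1.3, 0.3]
grip_width: 0.07
finger_force: 0.0
```

>>> {"name": "carry_out", "arguments": {
  "rows": [
    [[0,0,0,0],[0,0,0,0],[0,0,0,0],[0,0,0,0],[0,0,0,0],[0,0,0,0],[0,0,0,0],[0,0,0,0]]
  ],
  "grip": 0.02,
  "grip_force": 30
}}

```text
clock: 5.0
position: [0.5872, 0.1236, 0.1856]
tool_rot: [3.141, -0.002, 0.844]
force: [-0.6, 3.1, 7.0]
grip_width: 0.0317
finger_force: 29.4
```

Run:
```python
from h import *
s=bot.observe();print(s['position'],np.degrees(s['tool_rot']),s['force'],s['moment'],s['grip_width'],s['finger_force'])
p=bot.grab_frame('scene');save(p,'s3.png')
a=p['pixels'][130:290,280:440];cv2.imwrite('pics/c3.png',cv2.cvtColor(cv2.resize(a,(560,560),interpolation=2),cv2.COLOR_RGB2BGR))
```

```text
[0.58718083 0.12362816 0.18564597] [ 1.79979289e+02 -9.95002162e-02  4.83640493e+01] [-0.55088141  3.09426323  6.98539326] [ 0.73286838  0.1694571  -0.33903075] 0.031671083221617914 29.38265472650528
```

View pics/c3.png

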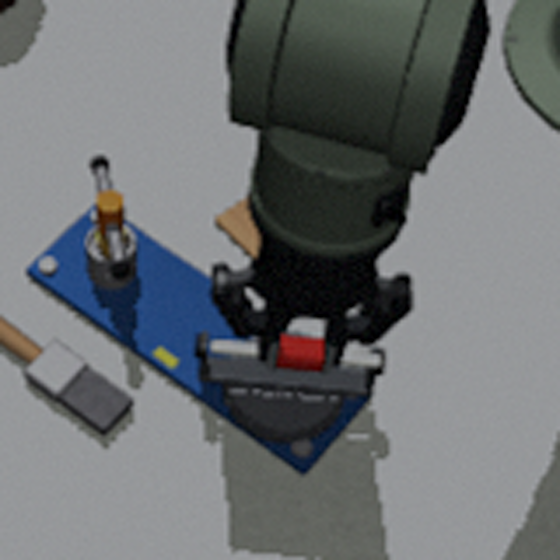

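```bash
cat > path.py <<'E'
from h import *
def path(t0,t1,f0,f1,n,N,zoff,ax=(.5404,.0712)):
    """knob arc from the tilt t0 to t1, facing f0 to f1 (deg)"""
    s=bot.observe();out=[]
    for k in range(1,n+1):
        u=min(1,k/N);t=t0+(t1-t0)*u;f=np.radians(f0+(f1-f0)*u);r=-.145*np.sin(t)
        X=[ax[0]+r*np.cos(f),ax[1]+r*np.sin(f),.07+.145*np.cos(t)+zoff]
        q,tw=shift(X,np.degrees(f),s);out.append([*np.round(q,4).tolist(),float(np.round(tw,1))])
    return out
E
python3 -c "
from path import *
o=path(-.502,-.12,48.36,30.35,12,12,-.0117);print(o)"
```

```text
[[-0.0046, 0.0016, -0.0019, 1.5], [-0.0088, 0.0031, -0.004, 3.0], [-0.0131, 0.0044, -0.0059, 4.5], [-0.0175, 0.0054, -0.0076, 6.0], [-0.0219, 0.0062, -0.0092, 7.5], [-0.0264, 0.0068, -0.0107, 9.0], [-0.031, 0.0071, -0.0121, 10.5], [-0.0355, 0.0072, -0.0133, 12.0], [-0.0401, 0.0071, -0.0143, 13.5], [-0.0447, 0.0067, -0.0152, 15.0], [-0.0492, 0.0061, -0.016, 16.5], [-0.0538, 0.0052, -0.0166, 18.0]]
```

>>> {"name": "carry_out", "arguments": {
  "rows": [
    [[-0.0046,0.0016,-0.0019,1.5],[-0.0088,0.0031,-0.004,3.0],[-0.0131,0.0044,-0.0059,4.5],[-0.0175,0.0054,-0.0076,6.0],[-0.022,0.0062,-0.0092,7.5],[-0.0264,0.0068,-0.0107,9.0],[-0.031,0.0071,-0.0121,10.5],[-0.0355,0.0072,-0.0133,12.0],[-0.04,0.0071,-0.0143,13.5],[-0.0447,0.0067,-0.0152,15.0],[-0.0492,0.0061,-0.016,16.5],[-0.0538,0.0052,-0.0166,18.0]]
  ]
}}

```text
clock: 6.05
position: [0.5551, 0.0809, 0.2021]
tool_rot: [-3.14, -0.002, 0.53]
force: [-1.3, 9.9, 3.7]
grip_width: 0.0313
finger_force: 29.6
```

```bash
python3 -c "
from path import *
s=bot.observe();print(s['position'],np.degrees(s['tool_rot']),s['force'],s['moment'],s['grip_width'],s['finger_force'])
o=path(-.12,.262,30.35,12.34,12,10,-.0117);print(o)"
```

```text
[0.5550724  0.08093944 0.20210896] [-1.79927018e+02 -1.38656204e-01  3.03554263e+01] [-1.30275401  9.85878885  3.74984037] [ 2.20567217 -0.07412275 -0.00813985] 0.03128687508969554 29.627874791622162
[[-0.0057, 0.0014, -0.0007, 1.8], [-0.0113, 0.0014, -0.0011, 3.6], [-0.0168, 0.0011, -0.0012, 5.4], [-0.0223, 0.0004, -0.0011, 7.2], [-0.0277, -0.0006, -0.0008, 9.0], [-0.0331, -0.002, -0.0003, 10.8], [-0.0384, -0.0037, 0.0004, 12.6], [-0.0435, -0.0057, 0.0013, 14.4], [-0.0485, -0.008, 0.0024, 16.2], [-0.0533, -0.0106, 0.0038, 18.0], [-0.0533, -0.0106, 0.0038, 18.0], [-0.0533, -0.0106, 0.0038, 18.0]]
```

>>> {"name": "carry_out", "arguments": {
  "rows": [
    [[-0.0055,0.001,-0.0007,1.8],[-0.011,0.0006,-0.0011,3.6],[-0.0164,0.0001,-0.0012,5.4],[-0.0219,-0.0008,-0.0011,7.2],[-0.0273,-0.0019,-0.0008,9.0],[-0.0327,-0.0033,-0.0003,10.8],[-0.038,-0.005,0.0004,12.6],[-0.043,-0.007,0.0013,14.4],[-0.048,-0.0093,0.0024,16.2],[-0.0528,-0.0119,0.0038,18.0],[-0.0528,-0.0119,0.0038,18.0],[-0.0528,-0.0119,0.0038,18.0]]
  ]
}}

```text
clock: 7.05
position: [0.5038, 0.0631, 0.1987]
tool_rot: [3.141, -0.002, 0.216]
force: [-3.0, 1.0, 15.1]
grip_width: 0.0314
finger_force: 32.1
```

Run:
```python
from path import *
s=bot.observe();print(s['position'],np.degrees(s['tool_rot']),s['force'],s['moment'],s['grip_width'],s['finger_force'])
P={n:bot.grab_frame(n) for n in('scene','top')}
for n,p in P.items():save(p,n+'4.png')
a=P['scene']['pixels'][150:280,280:410];b=P['top']['pixels'][140:270,230:360]
cv2.imwrite('pics/c4.png',cv2.cvtColor(np.hstack([cv2.resize(a,(400,400),interpolation=2),cv2.resize(b,(400,400),interpolation=2)]),cv2.COLOR_RGB2BGR))
```

```text
[0.50376896 0.06307884 0.19870896] [ 1.79986333e+02 -1.13143697e-01  1.23556315e+01] [-2.97605213  1.00471004 15.102915  ] [ 0.27138555  0.41741861 -0.10805577] 0.03141478123308993 32.081868052482605
```

View pics/c4.png

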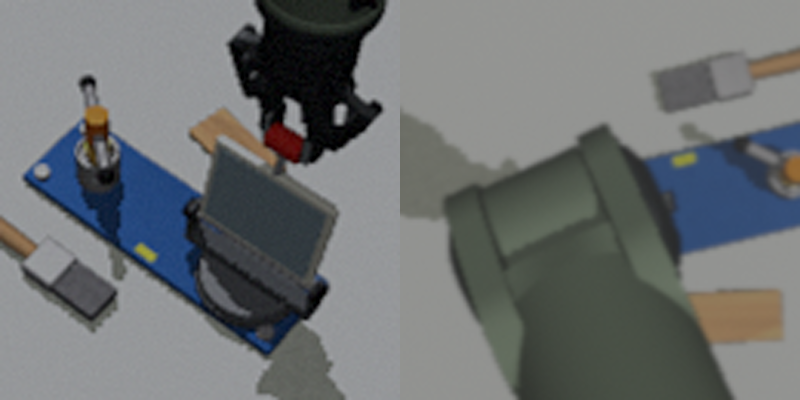

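>>> {"name": "carry_out", "arguments": {
  "rows": [
    [[0,0,-0.0005,0],[0,0,-0.0005,0],[0,0,-0.0005,0],[0,0,-0.0005,0],[0,0,-0.0005,0]]
  ],
  "grip": 0.06
}}

```text
clock: 7.57
position: [0.5033, 0.0628, 0.198]
tool_rot: [-3.142, 0.0, 0.216]
force: [1.6, 1.1, -0.2]
grip_width: 0.06
finger_force: 0.0
```

>>> {"name": "carry_out", "arguments": {
  "rows": [
    [[0,0,-0.02,0],[0,0,-0.05,0],[0,0,-0.08,0],[-0.04,0.03,-0.09,0],[-0.06,0.07,-0.09,0],[-0.06,0.11,-0.09,0],[-0.06,0.15,-0.09,0],[-0.06,0.18,-0.09,0],[-0.06,0.18,-0.09,0],[-0.06,0.18,-0.09,0]]
  ]
}}

```text
clock: 8.4
position: [0.4831, -0.1276, 0.2878]
tool_rot: [-3.141, 0.001, 0.212]
force: [0.1, 1.3, 0.6]
grip_width: 0.06
finger_force: 0.0
```

Run:
```python
from path import *
from scipy.optimize import least_squares
np.set_printoptions(precision=4,suppress=True)
s=bot.observe();print(s['position'],np.degrees(s['tool_rot']),s['force'])
P={n:bot.grab_frame(n) for n in('scene','top')}
def knob(ax,fd,t,r=.145):
    f=np.radians(fd);h=-r*np.sin(t);return np.array([ax[0]+h*np.cos(f),ax[1]+h*np.sin(f),.07+r*np.cos(t)])
ax=(.5404,.072)
R={}
for n,p in P.items():
    save(p,n+'5.png')
    m=mask(p,(0,110,60),(8,255,255),(220,140,420,290))|mask(p,(172,110,60),(180,255,255),(220,140,420,290));R[n]=cen(m)
    print(n,R[n],'pred',proj(p,knob(ax,12.34,.262)),'t.2',proj(p,knob(ax,12.34,.2)),'f8',proj(p,knob(ax,8,.262)))
if all(R[n][1] for n in P): print('knob',tri(list(P.values()),[R[n][0] for n in P]),'want',knob(ax,12.34,.262))
a=P['scene']['pixels'][190:270,330:410];b=P['top']['pixels'][150:250,250:350]
A=cv2.resize(a,(400,400),interpolation=2);Bb=cv2.resize(b,(400,400),interpolation=2)
for img,p,o,k in((A,P['scene'],(330,190),5),(Bb,P['top'],(250,150),4)):
    f=np.radians(12.34);e=np.array([np.cos(f),np.sin(f),0]);w=np.array([-np.sin(f),np.cos(f),0]);t=.262
    up=-np.sin(t)*e+np.cos(t)*np.array([0,0,1]);nn=np.cos(t)*e+np.sin(t)*np.array([0,0,1])
    for d in(-.063,.063):
        for h in(.108,.04):
            q=proj(p,np.array([*ax,.07])+w*d+up*h+nn*(.005 if k==5 else -.005))
            cv2.circle(img,tuple(int(v) for v in (q-o+.5)*k),4,(255,0,255),1)
cv2.imwrite('pics/c5.png',cv2.cvtColor(np.hstack([A,Bb]),cv2.COLOR_RGB2BGR))
```

```text
[ 0.4831 -0.1276  0.2878] [-179.9927    0.0303   12.162 ] [0.051  1.3297 0.6464]
scene (array([372.1209, 195.4835]), np.int32(91)) pred [375.4143 194.824 ] t.2 [373.5169 196.4921] f8 [376.2892 195.4279]
top (array([292.0519, 218.013 ]), np.int32(77)) pred [293.1972 221.7202] t.2 [292.3565 218.3556] f8 [292.1007 221.9413]
knob (array([0.5143, 0.0649, 0.2169]), np.float64(0.0019209017152605453)) want [0.5037 0.064  0.2101]
```

View pics/c5.png

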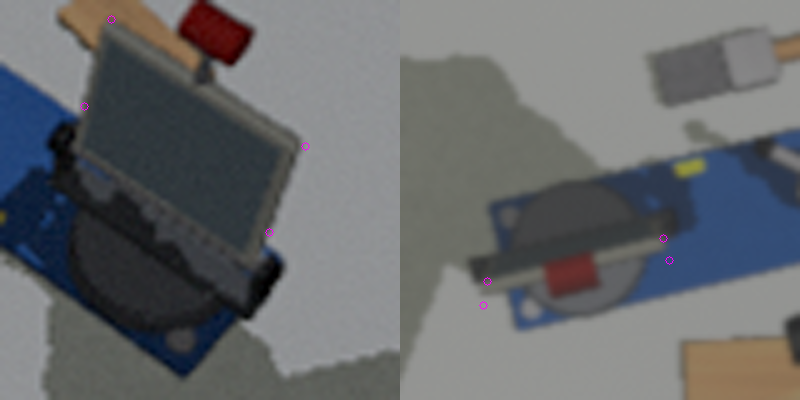

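```bash
cat > fit.py <<'E'
from path import *
from scipy.optimize import least_squares
np.set_printoptions(precision=4,suppress=True)
def bar(p,box):
    m=mask(p,(105,100,30),(125,255,255),box)
    ys,xs=np.nonzero(m);W=np.array([atz(p,(x,y),.012)[:2] for x,y in zip(xs,ys)],np.float32)
    return cv2.minAreaRect(W*1000)
def pts(ax,f,t,bot_h):
    e=np.array([np.cos(f),np.sin(f),0]);w=np.array([-np.sin(f),np.cos(f),0]);z=np.array([0,0,1])
    up=-np.sin(t)*e+np.cos(t)*z;nn=np.cos(t)*e+np.sin(t)*z;o=np.array([*ax,.07])
    c=[o+w*d+up*h+nn*.005 for h in(.108,bot_h) for d in(-.063,.063)]
    return c+[o+up*.145]
E
python3 - <<'E'
from fit import *
P={n:bot.grab_frame(n) for n in('scene','top')}
B={'scene':(260,140,420,290),'top':(225,140,400,260)}
r={n:bar(P[n],B[n]) for n in P};print(r)
obs=np.array([[350.9,194.5],[389.5,217.5],[344.5,219.9],[381.1,241.9],[372.1,195.5]])
def axis(c,ang): a=np.radians(ang);return np.array(c)/1000+.095*np.array([-np.sin(a),np.cos(a)])
for name in('scene','top'):
    c,sz,ang=r[name]; ax=axis(c,ang)
    print(name,'axis',ax)
    if name=='scene':
        g=lambda v:np.ravel([proj(P['scene'],X)-o for X,o in zip(pts(ax,v[0],v[1],v[2]),obs)])
        s=least_squares(g,[.2,.2,-.0]);print(np.degrees(s.x[:2]),s.x[2],s.fun.round(1))
        g2=lambda v:np.ravel([proj(P['scene'],X)-o for X,o in zip(pts(v[3:],v[0],v[1],v[2]),obs)])
        s=least_squares(g2,[.2,.2,-.0,*ax]);print(np.degrees(s.x[:2]),s.x[2:],s.fun.round(1))
    else:
        for t in(.15,.19,.23,.26):print(t,proj(P['top'],pts(ax,np.radians(12.34),t,0)[4]))
E
```

```text
{'scene': ((560.3792724609375, -21.077865600585938), (99.74365997314453, 307.7757873535156), 12.40449047088623), 'top': ((556.780517578125, -21.309967041015625), (94.77818298339844, 303.14691162109375), 12.483133316040039)}
scene axis [0.54   0.0717]
[16.0411 12.6198] 0.009403325500137925 [-1.3  0.3  0.6  0.8 -1.2 -0.6  0.   0.4  1.4 -0.1]
[15.464   6.9301] [-0.0047  0.5295  0.0675] [-1.4 -0.5  0.3  0.3  0.  -0.4  0.5  0.6  0.6 -0.1]
top axis [0.5362 0.0714]
0.15 [291.9261 217.241 ]
0.19 [292.468  219.4402]
0.23 [293.0106 221.6217]
0.26 [293.4172 223.2432]
```

```bash
python3 -c "
from path import *
print(shift((.514,.0645,.288),15.5))"
```

```text
(array([ 7.090e-02, -1.781e-01,  1.000e-04]), np.float64(-3.05))
```

>>> {"name": "carry_out", "arguments": {
  "rows": [
    [[0.0709,-0.1781,0,-3],[0.0709,-0.1781,0,-3],[0.0709,-0.1781,0,-3],[0.0709,-0.1781,0,-3],[0.0709,-0.1781,0,-3],[0.0709,-0.1781,0,-3],[0.0709,-0.1781,0,-3],[0.0709,-0.1781,0.03,-3],[0.0709,-0.1781,0.06,-3],[0.0709,-0.1781,0.09,-3],[0.0709,-0.1781,0.092,-3],[0.0709,-0.1781,0.092,-3]]
  ]
}}

```text
clock: 9.6
position: [0.5137, 0.0626, 0.1957]
tool_rot: [-3.141, 0.003, 0.268]
force: [0.2, 0.6, 0.1]
grip_width: 0.0601
finger_force: 0.0
```

>>> {"name": "carry_out", "arguments": {
  "rows": [
    [[0,0,0,0],[0,0,0,0],[0,0,0,0],[0,0,0,0],[0,0,0,0],[0,0,0,0],[0,0,0,0],[0,0,0,0]]
  ],
  "grip": 0.02,
  "grip_force": 70
}}

```text
clock: 10.27
position: [0.5151, 0.0641, 0.1982]
tool_rot: [-3.141, -0.003, 0.268]
force: [-3.6, 3.3, 10.9]
grip_width: 0.0307
finger_force: 68.6
```

```bash
python3 -c "
from path import *
s=bot.observe();print(s['position'],np.degrees(s['tool_rot']),s['force'],s['moment'],s['grip_width'],s['finger_force'])
o=path(.185,.265,15.5,11.5,4,4,-.0175);print(o)"
```

```text
[0.51506565 0.06411492 0.19818562] [-1.79987336e+02 -1.68287975e-01  1.53807334e+01] [-3.589155    3.295937   10.91359884] [0.71843752 0.90560418 0.07495175] 0.03068068197134538 68.60021352767944
[[-0.0032, -0.0006, 0.0037, 0.9], [-0.006, -0.0012, 0.0043, 1.9], [-0.0088, -0.0019, 0.005, 2.9], [-0.0116, -0.0027, 0.0057, 3.9]]
```

>>> {"name": "carry_out", "arguments": {
  "rows": [
    [[-0.0028,-0.0005,0.0003,1],[-0.0056,-0.001,0.0009,2],[-0.0084,-0.0015,0.0016,3],[-0.011,-0.002,0.002,4],[-0.011,-0.002,0.002,4],[-0.011,-0.002,0.002,4]]
  ]
}}

```text
clock: 10.77
position: [0.5045, 0.0635, 0.1962]
tool_rot: [-3.141, -0.005, 0.199]
force: [0.5, 6.0, 6.8]
grip_width: 0.031
finger_force: 69.4
```

>>> {"name": "carry_out", "arguments": {
  "rows": [
    [[0,0,0,0],[0,0,0,0],[0,0,0,0],[0,0,0,0],[0,0,-0.03,0],[0,0,-0.06,0],[0,0,-0.09,0],[-0.05,0.08,-0.09,0],[-0.06,0.12,-0.09,0],[-0.06,0.16,-0.09,0],[-0.06,0.18,-0.09,0],[-0.06,0.18,-0.09,0]]
  ],
  "grip": 0.06
}}

```text
clock: 11.77
position: [0.479, -0.1304, 0.2844]
tool_rot: [3.14, 0.0, 0.195]
force: [1.0, 0.4, 0.5]
grip_width: 0.0602
finger_force: 0.0
```

```bash
cat > meas.py <<'E'
from fit import *
s=bot.observe();print(s['clock'],s['position'],np.degrees(s['tool_rot']),s['force'])
P={n:bot.grab_frame(n) for n in('scene','top')}
ax=(.540,.0717)
for n,p in P.items():
    save(p,n+'6.png');b=(220,140,420,290)
    k,_=cen(mask(p,(0,110,60),(8,255,255),b)|mask(p,(172,110,60),(180,255,255),b))
    print(n,'knob',k,'want',proj(p,pts(ax,np.radians(12.4),.262,0)[4]),'(.19,15.5)',proj(p,pts(ax,np.radians(15.5),.19,0)[4]))
a=P['scene']['pixels'][190:270,330:410];b=P['top']['pixels'][180:255,260:335]
cv2.imwrite('pics/c6.png',cv2.cvtColor(np.hstack([cv2.resize(a,(400,400),interpolation=2),cv2.resize(b,(400,400),interpolation=2)]),cv2.COLOR_RGB2BGR))
E
python3 meas.py
```

```text
11.7667 [ 0.479  -0.1304  0.2844] [179.9222   0.0045  11.1686] [1.0458 0.354  0.5261]
scene knob [374.2935 193.7717] want [375.439  194.6636] (.19,15.5) [372.7542 196.3242]
top knob [292.987  221.7403] want [293.3329 221.8715] (.19,15.5) [292.916  217.8079]
```

View pics/c6.png

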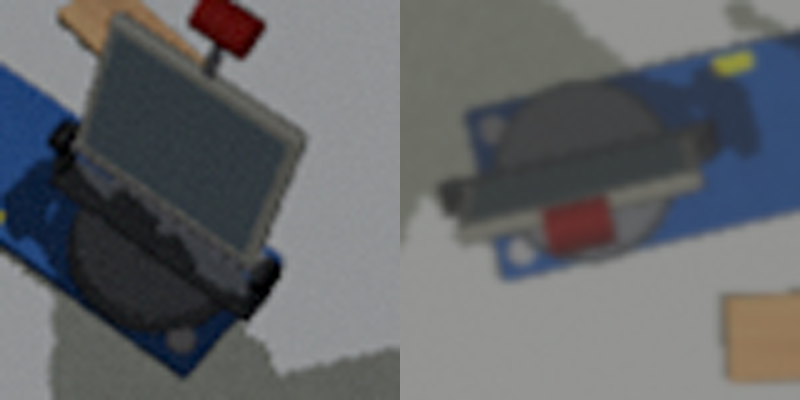

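Run:
```python
from fit import *
P={n:bot.grab_frame(n) for n in('scene','top')}
obs=np.array([(330+x/5-.5,190+y/5-.5) for x,y in((113,15),(306,133),(78,152),(260,262))]+[[374.3,193.8]])
ax=(.540,.0717)
g=lambda v:np.ravel([proj(P['scene'],X)-o for X,o in zip(pts(ax,v[0],v[1],v[2]),obs)])
s=least_squares(g,[.2,.2,0]);print(np.degrees(s.x[:2]),s.x[2],s.fun.round(1))
for n,a,b in(('top',(341.2,186.),(376.,203.3)),('scene',(308,176),(314,206.5))):
    A=atz(P[n],a,.093);Bq=atz(P[n],b,.093);print(n,A,Bq,(A+Bq)/2,np.linalg.norm(A-Bq),np.degrees(np.arctan2(*(A-Bq)[1::-1])))
print(shift((.579,-.114,.16),63))
```

```text
[15.7719 16.5787] 0.009211995315546406 [-1.   0.8  0.8  0.7 -1.6 -0.9 -0.3  0.3  1.2 -0.3]
top [ 0.6035 -0.0669  0.093 ] [ 0.5524 -0.1637  0.093 ] [ 0.578  -0.1153  0.093 ] 0.10946095364455419 62.18092255910689
scene [ 0.552  -0.1666  0.093 ] [ 0.6048 -0.0671  0.093 ] [ 0.5784 -0.1169  0.093 ] 0.11258219284270307 -117.96972222543324
(array([0.0998, 0.0074, 0.1241]), np.float64(-51.72))
```

```bash
cat > edge.py <<'E'
from fit import *
def edge(p,a,b,half=4,n=60,ch=None,sgn=0):
    """subpixel line: max gradient along normal around segment a-b; returns refined end points (robust fit)"""
    g=cv2.cvtColor(p['pixels'],cv2.COLOR_RGB2GRAY).astype(np.float32) if ch is None else p['pixels'][:,:,ch].astype(np.float32)
    a,b=np.array(a,float),np.array(b,float);d=(b-a)/np.linalg.norm(b-a);nn=np.array([-d[1],d[0]])
    ts=np.linspace(0,np.linalg.norm(b-a),n);os=np.arange(-half,half+.01,.25);pp=[]
    for t in ts:
        q=a+d*t+np.outer(os,nn);v=cv2.remap(g,q[None,:,0].astype(np.float32),q[None,:,1].astype(np.float32),cv2.INTER_LINEAR)[0]
        v=cv2.GaussianBlur(v[None],(0,0),3)[0];G=np.gradient(v);G=G*sgn if sgn else abs(G)
        i=np.argmax(G);pp.append(a+d*t+nn*os[i])
    vx,vy,x,y=cv2.fitLine(np.array(pp,np.float32),cv2.DIST_HUBER,0,.01,.01).ravel()
    e=np.array([vx,vy])*np.sign(vx*d[0]+vy*d[1]);c=np.array([x,y])
    res=np.abs((np.array(pp)-c)@np.array([-vy,vx]));
    return [c+e*((z-c)@e) for z in(a,b)],np.median(res)
def yaw(p,ab,z):
    A,B=[atz(p,q,z) for q in ab];v=A-B;return np.degrees(np.arctan2(-v[0],v[1]))%180
E
python3 - <<'E'
from edge import *
P={n:bot.grab_frame(n) for n in('scene','top')}
T=lambda x,y:(260+(x-400)*75/400-.5,180+y*75/400-.5)
S=lambda x,y:(330+x/5-.5,190+y/5-.5)
for nm,p,a,b,z in(('top panel low L',P['top'],T(465,241),T(535,224),.172),('top panel low R',P['top'],T(620,205),T(698,187),.172),('top strip/face',P['top'],T(480,218),T(690,168),.176),
  ('top bar low',P['top'],T(520,277),T(790,212),.012),('top bar up',P['top'],(340,183.5),(366,178.5),.012),
  ('sc panel top',P['scene'],S(130,20),S(195,62),.174),('sc panel top R',P['scene'],S(225,80),S(295,122),.174),('sc face top',P['scene'],S(118,38),S(290,140),.172),('sc face bot',P['scene'],S(95,148),S(245,240),.085),
  ('sc bar low',P['scene'],S(10,252),S(170,365),.012)):
    ab,r=edge(p,a,b,half=2.5);print(nm,np.round(ab,1).tolist(),'yaw',round(yaw(p,ab,z),2),'res',round(float(r),2))
E
```

```text
top panel low L [[272.0, 225.7], [284.7, 221.3]] yaw 17.94 res 0.23
top panel low R [[300.7, 217.8], [315.4, 214.9]] yaw 10.15 res 0.07
top strip/face [[274.7, 221.2], [314.1, 211.8]] yaw 12.2 res 0.06
top bar low [[282.1, 231.9], [332.7, 219.6]] yaw 12.45 res 0.13
top bar up [[340.0, 183.6], [365.7, 177.4]] yaw 12.44 res 0.1
sc panel top [[356.0, 192.7], [369.1, 200.9]] yaw 13.68 res 0.1
sc panel top R [[374.7, 205.3], [388.3, 214.3]] yaw 12.04 res 0.08
sc face top [[353.8, 196.0], [387.1, 218.1]] yaw 12.04 res 0.1
sc face bot [[348.3, 219.4], [377.5, 239.0]] yaw 13.05 res 0.12
sc bar low [[330.9, 240.7], [363.1, 263.1]] yaw 13.64 res 0.07
```

>>> {"name": "carry_out", "arguments": {
  "rows": [
    [[0.04,0.0042,0.03,-7],[0.08,0.0042,0.06,-14],[0.1006,0.0042,0.09,-21],[0.1006,0.0042,0.1,-28],[0.1006,0.0042,0.11,-35],[0.1006,0.0042,0.12,-42],[0.1006,0.0042,0.124,-49],[0.1006,0.0042,0.124,-51],[0.1006,0.0042,0.124,-51],[0.1006,0.0042,0.124,-51]]
  ],
  "grip": 0.06
}}

```text
clock: 12.9
position: [0.5794, -0.1093, 0.1602]
tool_rot: [-3.141, -0.0, 1.088]
force: [0.1, 0.5, 0.5]
grip_width: 0.06
finger_force: 0.0
```

Run:
```python
from h import *
np.set_printoptions(precision=4,suppress=True)
s=bot.observe();print(s['position'],np.degrees(s['tool_rot']),np.degrees(s['qpos']))
print(shift((.5785,-.115,.083),62.1))
p=bot.grab_frame('scene')
a=p['pixels'][130:240,260:370];cv2.imwrite('pics/c7.png',cv2.cvtColor(cv2.resize(a,(550,550),interpolation=2),cv2.COLOR_RGB2BGR))
```

```text
[ 0.5794 -0.1093  0.1602] [-179.9922   -0.0222   62.3202] [ 21.8715  33.0663 -24.2374 100.0775  16.8528  50.4629 -37.3931]
(array([-0.0054,  0.0018,  0.0772]), np.float64(0.22))
```

>>> {"name": "carry_out", "arguments": {
  "rows": [
    [[-0.0054,0.0018,0.0,0.2],[-0.0054,0.0018,0.0,0.2],[-0.0054,0.0018,0.03,0.2],[-0.0054,0.0018,0.06,0.2],[-0.0054,0.0018,0.077,0.2],[-0.0054,0.0018,0.077,0.2],[-0.0054,0.0018,0.077,0.2]]
  ]
}}

```text
clock: 13.53
position: [0.5782, -0.1158, 0.0831]
tool_rot: [-3.141, 0.0, 1.085]
force: [-0.2, 0.8, 0.8]
grip_width: 0.06
finger_force: 0.0
```

>>> {"name": "carry_out", "arguments": {
  "rows": [
    [[0,0,0,0],[0,0,0,0],[0,0,0,0],[0,0,0,0],[0,0,0,0],[0,0,0,0],[0,0,0,0],[0,0,0,0]]
  ],
  "grip": 0.015,
  "grip_force": 25
}}

```text
clock: 14.2
position: [0.5778, -0.1152, 0.0842]
tool_rot: [-3.141, 0.0, 1.085]
force: [-9.8, 5.5, 10.9]
grip_width: 0.023
finger_force: 24.0
```

```bash
cat > st.py <<'E'
from h import *
np.set_printoptions(precision=4,suppress=True)
s=bot.observe();print(s['clock'],s['position'],np.degrees(s['tool_rot'])[2],'q7',np.degrees(s['qpos'])[6],s['force'],s['moment'],s['grip_width'],s['finger_force'])
E
python3 st.py; python3 st.py;python3 - <<'E'
from h import *
p=bot.grab_frame('scene')
a=p['pixels'][130:240,260:370];cv2.imwrite('pics/c7.png',cv2.cvtColor(cv2.resize(a,(550,550),interpolation=2),cv2.COLOR_RGB2BGR))
E
```

```text
14.2 [ 0.5778 -0.1152  0.0842] 62.16932505200244 q7 -39.81707319389116 [-9.8261  5.5405 10.8879] [ 1.1592  2.0617 -0.0535] 0.02303236348151525 23.998122811317444
14.2 [ 0.5778 -0.1152  0.0842] 62.16932505200244 q7 -39.81707319389116 [-9.8261  5.5405 10.8879] [ 1.1592  2.0617 -0.0535] 0.02303236348151525 23.998122811317444
```

View pics/c7.png

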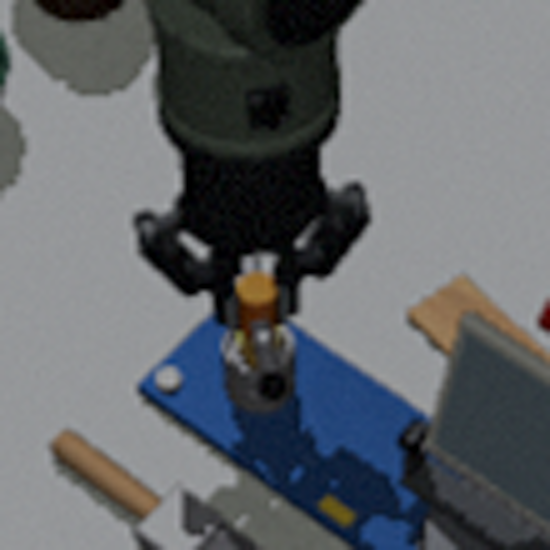

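>>> {"name": "carry_out", "arguments": {
  "rows": [
    [[0,-0.0007,0,-5],[0,-0.0007,-0.0002,-10],[0,-0.0007,-0.0003,-15],[0,-0.0007,-0.0004,-20],[0,-0.0007,-0.0005,-25],[0,-0.0007,-0.0006,-30],[0,-0.0007,-0.0007,-35],[0,-0.0007,-0.0009,-40],[0,-0.0007,-0.0009,-40]]
  ]
}}

```text
clock: 15.0
position: [0.5773, -0.115, 0.0849]
tool_rot: [-3.141, -0.001, 1.789]
force: [-8.9, 4.9, 11.5]
grip_width: 0.0231
finger_force: 26.1
```

```bash
python3 st.py
```

```text
15.0 [ 0.5773 -0.115   0.0849] 102.50660384487078 q7 -6.806029671880248 [-8.9484  4.8703 11.4529] [1.0465 1.8874 0.1129] 0.02305331058942123 26.102552711963654
```

>>> {"name": "carry_out", "arguments": {
  "rows": [
    [[0.0007,-0.0009,-0.0001,-5],[0.0007,-0.0009,-0.0002,-10],[0.0007,-0.0009,-0.0004,-15],[0.0007,-0.0009,-0.0004,-15]]
  ]
}}

```text
clock: 15.33
position: [0.577, -0.1148, 0.0855]
tool_rot: [3.141, 0.0, 2.051]
force: [-4.2, 2.9, 8.4]
grip_width: 0.0233
finger_force: 25.7
```

>>> {"name": "carry_out", "arguments": {
  "rows": [
    [[0,0,-0.0001,-5],[0,0,-0.0002,-10],[0,0,-0.0003,-15],[0,0,-0.0003,-15]]
  ]
}}

```text
clock: 15.67
position: [0.577, -0.1148, 0.0859]
tool_rot: [3.141, 0.0, 2.312]
force: [-4.0, 3.3, 9.4]
grip_width: 0.0231
finger_force: 25.7
```

>>> {"name": "carry_out", "arguments": {
  "rows": [
    [[0,0,-0.0001,-5],[0,0,-0.0002,-10],[0,0,-0.0003,-15],[0,0,-0.0003,-15]]
  ]
}}

```text
clock: 16.0
position: [0.5769, -0.1148, 0.0861]
tool_rot: [3.141, 0.001, 2.574]
force: [-5.4, 2.0, 10.0]
grip_width: 0.0232
finger_force: 25.8
```

>>> {"name": "carry_out", "arguments": {
  "rows": [
    [[0,0,-0.0001,-5],[0,0,-0.0002,-10],[0,0,-0.0003,-15],[0,0,-0.0003,-15]]
  ]
}}

```text
clock: 16.33
position: [0.5767, -0.1149, 0.0864]
tool_rot: [3.142, 0.0, 2.836]
force: [-6.2, 2.4, 10.2]
grip_width: 0.0237
finger_force: 25.8
```

>>> {"name": "carry_out", "arguments": {
  "rows": [
    [[0,0,-0.0001,-5],[0,0,-0.0002,-10],[0,0,-0.0003,-15],[0,0,-0.0003,-15]]
  ]
}}

```text
clock: 16.67
position: [0.5767, -0.115, 0.0866]
tool_rot: [-3.141, 0.0, 3.098]
force: [-5.6, 1.4, 9.7]
grip_width: 0.0232
finger_force: 25.7
```

```bash
python3 st.py
```

```text
16.6667 [ 0.5767 -0.115   0.0866] 177.47911547710902 q7 57.11072169593812 [-5.5914  1.3732  9.7118] [0.5121 1.3072 0.1655] 0.023154264358317706 25.742823779582977
```

>>> {"name": "carry_out", "arguments": {
  "rows": [
    [[0,0,-0.0001,-5],[0,0,-0.0002,-10],[0,0,-0.0002,-10]]
  ]
}}

```text
clock: 16.92
position: [0.5766, -0.115, 0.0866]
tool_rot: [-3.141, -0.0, -3.012]
force: [-5.9, 1.7, 11.4]
grip_width: 0.0231
finger_force: 25.9
```

>>> {"name": "carry_out", "arguments": {
  "rows": [
    [[0,0,-0.0001,-5],[0,0,-0.0002,-10],[0,0,-0.0002,-10]]
  ]
}}

```text
clock: 17.17
position: [0.5765, -0.1151, 0.0863]
tool_rot: [3.141, -0.0, -2.839]
force: [-2.6, 1.8, -0.4]
grip_width: 0.023
finger_force: 24.9
```

```bash
python3 st.py
```

```text
17.1667 [ 0.5765 -0.1151  0.0863] -162.6525652110986 q7 74.62734520408135 [-2.599   1.7575 -0.3946] [0.5892 0.6083 0.1034] 0.02301332445804498 24.87524449825287
```

>>> {"name": "carry_out", "arguments": {
  "rows": [
    [[0,0,0,0],[0,0,0,0],[0,0,0,0],[0,0,0,0],[0,0,0,0],[0,0,0,0]]
  ],
  "grip": 0.05
}}

```text
clock: 17.67
position: [0.5768, -0.1151, 0.0861]
tool_rot: [-3.141, 0.0, -2.843]
force: [0.0, -0.0, -0.2]
grip_width: 0.0501
finger_force: 0.0
```

```bash
python3 st.py
python3 - <<'E'
from h import *
b=bot.grab_frame('scene')
save(b,'s8.png')
a=cv2.imread('pics/scene4.png')
a=cv2.cvtColor(a,cv2.COLOR_BGR2RGB)
for n,i in(('before',a),('now',b['pixels'])):
    p={'pixels':i};k=cen(mask(p,(8,110,60),(20,255,255),(298,175,325,210)));print(n,k)
for d in(0,.008): print(proj(b,(.577,-.115,.117-d)))
for l in('bolt_hub','bar_end'):print(l,[(np.round(d['position'],1),round(d['conf'],2)) for d in bot.spot_point(b,l)[:3]])
c=b['pixels'][140:240,260:360];d=a[140:240,260:360]
cv2.imwrite('pics/c8.png',cv2.cvtColor(np.hstack([cv2.resize(d,(400,400),interpolation=2),cv2.resize(c,(400,400),interpolation=2)]),cv2.COLOR_RGB2BGR))
E
```

```text
17.6667 [ 0.5768 -0.1151  0.0861] -162.87604222220972 q7 74.40948655016642 [ 0.021  -0.019  -0.1757] [-0.0127 -0.0644  0.091 ] 0.05008332097670134 0.0
before (array([310.671875, 189.265625]), np.int32(64))
now (array([311.48148148, 191.4691358 ]), np.int32(81))
[311.52906736 186.1776164 ]
[311.57576171 187.81379859]
bolt_hub [(array([309.9, 193.6]), 0.77)]
bar_end [(array([297.5, 204.2]), 0.52)]
```

View pics/c8.png

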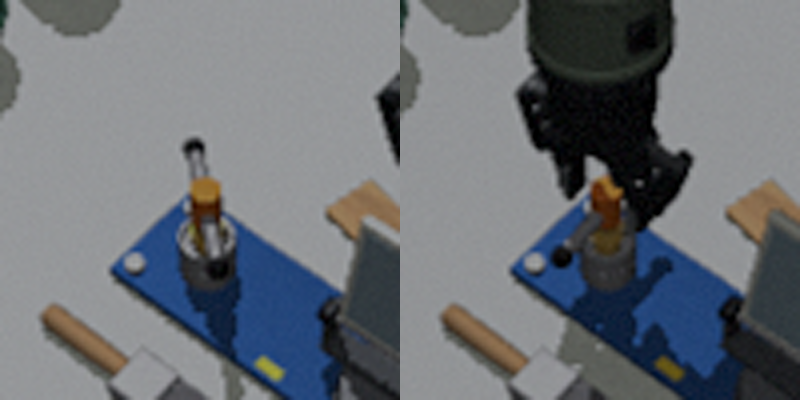

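Run:
```python
from h import *
b=bot.grab_frame('scene')
m=(b['pixels'].max(2)<38).astype(np.uint8);m[:196]=0;m[212:]=0;m[:,:294]=0;m[:,308:]=0
print(cen(m))
for a in(14,17.3,20):
  for d in(0,.008): r=np.radians(a);print(a,d,proj(b,(.577+.055*np.cos(r),-.115+.055*np.sin(r),.095-d)))
# same check at the start picture: known depth ~2.8 mm, bar 62.1
p=cv2.cvtColor(cv2.imread('pics/scene4.png'),cv2.COLOR_BGR2RGB)
m=(p.max(2)<38).astype(np.uint8);m[:200]=0;m[212:]=0;m[:,:308]=0;m[:,322:]=0
r=np.radians(62.1);print('start',cen(m),proj(b,(.577+.055*np.cos(r),-.115+.055*np.sin(r),.0922)))
```

```text
(array([300.1 , 204.05]), np.int32(20))
14 0 [299.67317066 202.75214257]
14 0.008 [299.78666929 204.30379262]
17.3 0 [300.5369101  203.29420613]
17.3 0.008 [300.64565601 204.84418788]
20 0 [301.27289141 203.70655741]
20 0.008 [301.37757221 205.25526497]
start (array([314.63888889, 206.75      ]), np.int32(36)) [314.71895462 206.46879293]
```

>>> {"name": "carry_out", "arguments": {
  "rows": [
    [[0,0,-0.03,0],[0,0,-0.054,0],[0,0,-0.054,0],[0,0,-0.054,0]]
  ]
}}

```text
clock: 18.2
position: [0.5773, -0.1153, 0.141]
tool_rot: [-3.14, 0.002, -2.843]
force: [0.0, 0.2, -0.1]
grip_width: 0.0501
finger_force: 0.0
```

>>> {"name": "carry_out", "arguments": {
  "rows": [
    [[0,0,0,0],[0,0,0,0],[0,0,0,0],[0,0,0,0],[0,0,0,0],[0,0,0,0],[0,0,0,0],[0,0,0.01,0],[0,0,0.02,0],[0,0,0.0275,0],[0,0,0.0275,0],[0,0,0.0275,0]]
  ],
  "grip": 0.002
}}

```text
clock: 19.2
position: [0.5764, -0.1149, 0.1118]
tool_rot: [3.141, -0.001, -2.842]
force: [-0.3, -0.2, -0.7]
grip_width: 0.0022
finger_force: 0.0
```

```bash
python3 st.py
```

```text
19.2 [ 0.5764 -0.1149  0.1118] -162.83006575096417 q7 75.96605282178928 [-0.3309 -0.2266 -0.7325] [ 0.005  -0.0126  0.0129] 0.002211829275156034 0.0
```

>>> {"name": "carry_out", "arguments": {
  "rows": [
    [[0,0,-0.03,0],[0,0,-0.03,0],[0,0,-0.03,0],[0,0,-0.03,0],[0,0,-0.03,0],[0,0,-0.03,0],[0,0,-0.03,0],[0,0,0.0,0],[0,0,0.025,0],[0,0,0.034,0],[0,0,0.034,0],[0,0,0.034,0]]
  ],
  "grip": 0.05
}}

```text
clock: 20.2
position: [0.5769, -0.1147, 0.079]
tool_rot: [3.141, 0.0, -2.842]
force: [0.1, 0.7, 1.0]
grip_width: 0.05
finger_force: 0.0
```

>>> {"name": "carry_out", "arguments": {
  "rows": [
    [[0,0,0,0],[0,0,0,0],[0,0,0,0],[0,0,0,0],[0,0,0,0],[0,0,0,0],[0,0,0,0]]
  ],
  "grip": 0.015,
  "grip_force": 25
}}

```text
clock: 20.78
position: [0.5772, -0.1151, 0.0793]
tool_rot: [-3.141, 0.001, -2.842]
force: [-0.3, 0.6, 7.2]
grip_width: 0.0233
finger_force: 25.9
```

```bash
python3 st.py
```

```text
20.7833 [ 0.5772 -0.1151  0.0793] -162.84793742142378 q7 74.03975982651691 [-0.2731  0.5856  7.2321] [ 0.1366  0.0452 -0.0093] 0.023257795111786515 25.916593372821808
```

>>> {"name": "carry_out", "arguments": {
  "rows": [
    [[0,0,0.0002,7],[0,0,0.0003,14],[0,0,0.0005,21],[0,0,0.0006,28],[0,0,0.0008,35],[0,0,0.0009,42],[0,0,0.0011,49],[0,0,0.0012,56],[0,0,0.0013,60],[0,0,0.0013,60]]
  ]
}}

```text
clock: 21.62
position: [0.577, -0.1155, 0.078]
tool_rot: [-3.141, 0.001, 2.389]
force: [-1.1, -1.2, 6.7]
grip_width: 0.0231
finger_force: 25.9
```

>>> {"name": "carry_out", "arguments": {
  "rows": [
    [[0,0,0.0002,7],[0,0,0.0003,14],[0,0,0.0005,21],[0,0,0.0006,28],[0,0,0.0008,35],[0,0,0.0009,42],[0,0,0.0011,49],[0,0,0.0012,56],[0,0,0.0013,60],[0,0,0.0013,60]]
  ]
}}

```text
clock: 22.45
position: [0.5766, -0.1154, 0.0765]
tool_rot: [3.142, 0.001, 1.341]
force: [-3.4, -1.0, 7.6]
grip_width: 0.023
finger_force: 26.1
```

```bash
python3 st.py
```

```text
22.45 [ 0.5766 -0.1154  0.0765] 76.85324252657138 q7 -28.530431017794587 [-3.4342 -0.9526  7.6455] [-0.4108  1.015  -0.1759] 0.02295425604178934 26.138571202754974
```

>>> {"name": "carry_out", "arguments": {
  "rows": [
    [[0,0,0.0002,7],[0,0,0.0003,14],[0,0,0.0005,21],[0,0,0.0006,28],[0,0,0.0008,35],[0,0,0.0009,42],[0,0,0.0011,49],[0,0,0.0012,56],[0,0,0.0013,60],[0,0,0.0013,60]]
  ]
}}

```text
clock: 23.28
position: [0.5764, -0.115, 0.075]
tool_rot: [3.141, 0.001, 0.296]
force: [-5.1, -0.4, 7.6]
grip_width: 0.0232
finger_force: 26.1
```

>>> {"name": "carry_out", "arguments": {
  "rows": [
    [[0,0,0,0],[0,0,0,0],[0,0,0,0],[0,0,0,0],[0,0,0,0],[0,0,-0.03,0],[0,0,-0.06,0],[0,0,-0.06,0]]
  ],
  "grip": 0.05
}}

```text
clock: 23.95
position: [0.5791, -0.1155, 0.1394]
tool_rot: [3.139, -0.006, 0.299]
force: [0.3, -0.2, 0.9]
grip_width: 0.0499
finger_force: 0.0
```

```bash
python3 st.py
```

```text
23.95 [ 0.5791 -0.1155  0.1394] 17.154384388410186 q7 -74.75232755598135 [ 0.2539 -0.1818  0.8669] [ 0.0401 -0.0865 -0.006 ] 0.04988114178346167 0.0
```

Bolt turned 180° forward. Now wind the hand back 180°, centre it and regrip.

>>> {"name": "carry_out", "arguments": {
  "rows": [
    [[0,0,0,-7],[0,0,0,-14],[0,0,0,-21],[0,0,0,-28],[0,0,0,-35],[0,0,0,-42],[0,0,0,-49],[0,0,0,-56],[0,0,0,-63],[0,0,0,-70],[0,0,0,-77],[0,0,0,-84]]
  ]
}}

```text
clock: 24.95
position: [0.5768, -0.1152, 0.1346]
tool_rot: [3.141, 0.0, 1.772]
force: [-0.1, -1.2, 0.4]
grip_width: 0.0498
finger_force: 0.0
```

>>> {"name": "carry_out", "arguments": {
  "rows": [
    [[0,0,0,-7],[0,0,0,-14],[0,0,0,-21],[0,0,0,-28],[0,0,0,-35],[0,0,0,-42],[0,0,0,-49],[0,0,0,-56],[0,0,0,-63],[0,0,0,-70],[0,0,0,-77],[0,0,0,-84]]
  ]
}}

```text
clock: 25.95
position: [0.5768, -0.1153, 0.1346]
tool_rot: [3.142, 0.0, -3.046]
force: [-0.5, -0.2, 0.6]
grip_width: 0.0501
finger_force: 0.0
```

>>> {"name": "carry_out", "arguments": {
  "rows": [
    [[0,0,0,-6],[0,0,0,-12],[0,0,0,-12],[0,0,0,-12],[0,0,0,-12]]
  ]
}}

```text
clock: 26.37
position: [0.5768, -0.1152, 0.1345]
tool_rot: [3.141, 0.0, -2.846]
force: [0.6, -0.1, -0.6]
grip_width: 0.0502
finger_force: 0.0
```

```bash
python3 st.py; python3 -c "
from h import *
print(shift((.5766,-.115,.0745),-162.9))"
```

```text
26.3667 [ 0.5768 -0.1152  0.1345] -163.05822913113184 q7 77.86257934250874 [ 0.5941 -0.1372 -0.6051] [-0.0398 -0.0035  0.0222] 0.050176515322424696 0.0
(array([0.0001, 0.0002, 0.06  ]), np.float64(-0.16))
```

>>> {"name": "carry_out", "arguments": {
  "rows": [
    [[0,0,0.03,0],[0,0,0.05,0],[0,0,0.06,0],[0,0,0.06,0],[0,0,0.06,0]]
  ]
}}

```text
clock: 26.78
position: [0.5769, -0.1148, 0.075]
tool_rot: [3.141, 0.0, -2.843]
force: [0.9, 0.5, -0.2]
grip_width: 0.0501
finger_force: 0.0
```

>>> {"name": "carry_out", "arguments": {
  "rows": [
    [[0,0,0,0],[0,0,0,0],[0,0,0,0],[0,0,0,0],[0,0,0,0],[0,0,0,0],[0,0,0,0]]
  ],
  "grip": 0.015,
  "grip_force": 25
}}

```text
clock: 27.37
position: [0.5773, -0.115, 0.0753]
tool_rot: [-3.141, 0.001, -2.842]
force: [1.0, 1.2, 5.8]
grip_width: 0.0233
finger_force: 25.9
```

>>> {"name": "carry_out", "arguments": {
  "rows": [
    [[0,0,0.0002,7],[0,0,0.0003,14],[0,0,0.0005,21],[0,0,0.0006,28],[0,0,0.0008,35],[0,0,0.0009,42],[0,0,0.0011,49],[0,0,0.0012,56],[0,0,0.0013,60],[0,0,0.0013,60]]
  ]
}}

```text
clock: 28.2
position: [0.5771, -0.1155, 0.074]
tool_rot: [-3.141, 0.001, 2.388]
force: [0.1, -1.1, 5.0]
grip_width: 0.0228
finger_force: 25.8
```

>>> {"name": "carry_out", "arguments": {
  "rows": [
    [[0,0,0.0002,7],[0,0,0.0003,14],[0,0,0.0005,21],[0,0,0.0006,28],[0,0,0.0008,35],[0,0,0.0009,42],[0,0,0.0011,49],[0,0,0.0012,56],[0,0,0.0013,60],[0,0,0.0013,60]]
  ]
}}

```text
clock: 29.03
position: [0.5766, -0.1156, 0.0726]
tool_rot: [3.141, 0.001, 1.341]
force: [-3.3, -3.8, 7.3]
grip_width: 0.0232
finger_force: 26.1
```

```bash
python3 st.py
```

```text
29.0333 [ 0.5766 -0.1156  0.0726] 76.83737372237069 q7 -27.325670282143676 [-3.2883 -3.8402  7.2975] [-0.6048  0.8723 -0.181 ] 0.023190630235919146 26.078821420669556
```

>>> {"name": "carry_out", "arguments": {
  "rows": [
    [[0,0,0.0002,7],[0,0,0.0003,14],[0,0,0.0005,21],[0,0,0.0006,28],[0,0,0.0008,35],[0,0,0.0009,42],[0,0,0.0011,49],[0,0,0.0012,56],[0,0,0.0013,61],[0,0,0.0014,63],[0,0,0.0014,63],[0,0,0.0014,63]]
  ]
}}

```text
clock: 30.03
position: [0.5763, -0.1152, 0.0711]
tool_rot: [-3.142, 0.001, 0.247]
force: [-5.7, -0.0, 8.3]
grip_width: 0.0225
finger_force: 26.2
```

```bash
python3 st.py
python3 - <<'E'
from edge import *
P={n:bot.grab_frame(n) for n in('scene','top')}
T=lambda x,y:(260+(x-400)*75/400-.5,180+y*75/400-.5)
S=lambda x,y:(330+x/5-.5,190+y/5-.5)
ax=(.540,.0717)
for n,p in P.items():
    b=(220,140,420,290)
    k,a=cen(mask(p,(0,110,60),(8,255,255),b)|mask(p,(172,110,60),(180,255,255),b));print(n,'knob',k,a,'want',proj(p,pts(ax,np.radians(12.4),.262,0)[4]))
for nm,p,a,b,z in(('top strip/face',P['top'],T(480,218),T(690,168),.176),('sc face top',P['scene'],S(118,38),S(290,140),.172)):
    ab,r=edge(p,a,b,half=2.5);print(nm,yaw(p,ab,z),r)
b=P['scene']
m=(b['pixels'].max(2)<38).astype(np.uint8);m[:196]=0;m[215:]=0;m[:,:294]=0;m[:,308:]=0;print('ball',cen(m))
for a in(12,15):
  for d in(.008,.016): r=np.radians(a);print(a,d,proj(b,(.577+.055*np.cos(r),-.115+.055*np.sin(r),.095-d)))
c=b['pixels'][140:260,270:410];cv2.imwrite('pics/c9.png',cv2.cvtColor(cv2.resize(c,(700,600),interpolation=2),cv2.COLOR_RGB2BGR))
E
```

```text
30.0333 [ 0.5763 -0.1152  0.0711] 14.130142518766318 q7 -76.71229270404568 [-5.6536 -0.0324  8.29  ] [ 0.0182  1.3023 -0.0887] 0.022479197638478405 26.240643560886383
scene knob [374.3298 193.883 ] 94 want [375.439  194.6636]
top knob [292.9114 221.6835] 79 want [293.3329 221.8715]
top strip/face 12.11910653714834 0.017202250705129797
sc face top 12.184939813126448 0.09764719157447807
ball (array([299.375, 206.25 ]), np.int32(16))
12 0.008 [299.2863 203.9567]
12 0.016 [299.4012 205.4921]
15 0.008 [300.0427 204.4719]
15 0.016 [300.1535 206.0057]
```

View pics/c9.png

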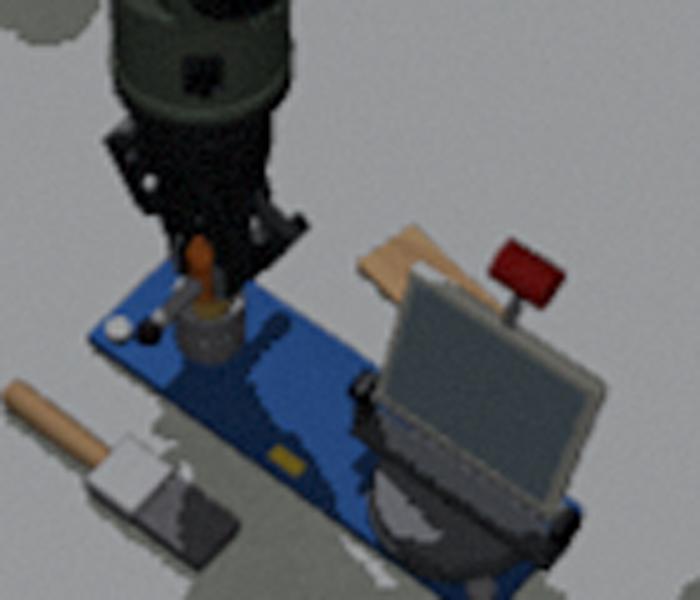

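The picture shows the hub held between the fingers at about (200, 270) in the crop. The cross-bar ball has dropped to match a depth of about 16 mm, and the mirror hasn't moved: the knob pixel is the same and the panel is parallel to the bar. I'm handing the job in.

```bash
python3 -c "
from workcell import bot
print(bot.job_done())"
```

```text
the job is handed in; nothing more can be done
None
```

I handed the job in at about 30 s: the mirror is square with the foot bar to about 0.3° and tipped back about 15° (±1°), and the bolt was turned back until it dropped, then forward about 363°, with its orange hub still gripped.

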